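# Put the test block away in its case and shut the lid

### The job

Put the rectangular steel test block from the worktop into its empty rectangular recess in the open wooden case, lying flat on the bottom of the recess, then shut the case's lid fully. Leave the round block in its own recess, and leave the calculator and the loupe where they are.

Things in the scene. Friction and masses are not known exactly. Their poses are not given: they have to be found in the camera images.
- case: Wooden instrument case, fixed to the worktop, open, the nearer of two such cases (the other, at the wall, is closed scenery). Outside 160 (x) x 240 (y) x 86 mm high when shut; walls 9 mm thick, their rim at z = 61 mm; inside from x = -70 to 72 and y = -111 to 111 mm, lined floor at z = 42 mm. Origin: centre of the underside; x points from the front to the hinged back, y along the hinge, z up.
- case_lid (a joint): Angle of the lid about the hinge along the case's upper back edge: 0 = shut, 1.57 = upright, 1.83 = fully open (leaning back). The lid is a shallow wooden tray 160 x 240 mm, 24 mm deep. The stiff hinge keeps it where it is left; closing takes about 3 N at its front edge.
- lid_hinge (a point): Middle of the hinge line, on the case: 83 mm behind its origin (case x), 62 mm up; the hinge line runs along the case's y.
- lid_edge (a point): Moves with the lid: middle of the front edge of the lid's outer (top) face, 164 mm from the hinge line. Its frame: x from front edge to hinge along the outer face, y along the hinge, z out of the outer face. Shut, it is 86 mm above the worktop; open, it is the lid's highest part.
- plate_nest: Pale wooden insert 138 (x) x 100 (y) x 8 mm in the left or right half of the case, with the empty rectangular recess through it: 72 (x) x 44 (y) mm, 8 mm deep. A 36 mm wide finger channel, equally deep, runs along y from both sides of the recess to the edges. Origin: centre of the recess, on its bottom, 14 mm in front of the middle; axes like the case's.
- plate_block: Rectangular steel test block 38 (x) x 64 (y) x 12 mm, 0.23 kg, loose, flat on the worktop. Origin: centre of the underside, z up. Its long axis y goes along the recess's x (either way round).
- round_block: Round steel test block, 62 mm across, 14 mm thick, loose, lying already in its own round recess (66 mm across, 8 mm deep) in the insert in the other half of the case. Origin: centre of the underside.
- round_nest: Pale wooden insert 138 x 100 x 8 mm with the round recess. Origin: centre of the recess, on its bottom.
- calc: Pocket calculator, 120 x 68 x 12 mm, lying on the worktop; not to be moved. Origin: centre of the underside.
- loupe: Black and clear loupe, 46 mm across, 34 mm high, standing on the worktop; not to be moved. Origin: centre of the underside.
Not all that is in view belongs to the job. What is meant by the plate_block is not pink or red, and is the smaller of those in its own colour.

How it is judged (in metres and radians):
At the end, for the whole second after the job is handed in: Lid shut (below 0.035 rad); rectangular block at rest, right way up, in its recess: within 6 mm of its centre, 3 mm of its bottom, tilt under 0.06 rad, lined up within 0.16 rad; round block still in its recess (within 6 mm of its centre, 3 mm of its bottom) (value of joint case_lid below 0.035 rad and horizontal distance between plate_block and plate_nest below 0.006 m and z of plate_block in the frame of plate_nest below 0.003 m and angle between plate_block's own z axis and vertical below 0.06 rad and angle between the y axis of plate_block and the x axis of plate_nest, either way round below 0.16 rad and horizontal distance between round_block and round_nest below 0.006 m and z of round_block in the frame of round_nest below 0.003 m and linear speed of plate_block below 0.01 m/s); the robot touches nothing.
It fails at once if the calculator is moved more than 20 mm (distance of calc from where it was at the start of the episode above 0.02 m).
It fails at once if the loupe is moved more than 20 mm (distance of loupe from where it was at the start of the episode above 0.02 m).
It also fails if it takes over 58 s, if anything falls off the work surface, if the arm or the gripper's body presses on something with over 40 N, if the wrist force passes 120 N, or if a joint passes its speed limit or range.

### The arm

A 7-joint arm with a two-finger parallel gripper is mounted at the origin on a cart in front of the work surface, level with it; the furniture and walls round the work are solid. World frame = base frame: x ahead of the robot, y to its left, z up, the work surface at z = 0. Lengths are in mm, angles in rad, forces in N, time in s.
With the tool pointing down it reaches from about 400 to 875 mm from the base axis. Payload 4.4 kg.
Tool frame: the origin (TCP) lies at the very end of the fingers, on their centre line; the grasp point (between the pads) lies 19 mm behind it; z points along the fingers, y is the line along which they close (so a half turn about z gives the same grasp; the last joint's range is limited). The gripper opens to 85 mm and grips with 20 to 120 N. Pads are 22 mm wide; open, the fingers measure 114 mm over their backs; the gripper's body (76 mm by 85 mm) begins 54 mm behind the grasp point. The pads swing forward as they close: fully open they stand 13 mm farther back than shut.
Start: joints at [1.042, 0.628, 0.038, 1.517, -0.027, 0.996, -0.02], TCP at [290.225, -581.625, 199.113] pointing down, gripper open.
Joint ranges: [-3.06, 3.06], [-0.37, 2.12], [-1.25, 1.32], [0.18, 2.47], [-1.1, 4.24], [0.23, 1.98], [-2.94, 2.94]. Speed limits (rad/s): [2.57, 2.57, 3.14, 3.14, 3.14, 3.14, 3.14].

### API

Orientations are given as [roll, pitch, yaw] about the fixed x, y, z axes, in that order (R = Rz(yaw) Ry(pitch) Rx(roll)).
In Python, from cell import status, get_image, ctrl, models gives the robot as it stands.
- The arm moves only by the shell command python3 -m handwheel 'ROWS' [OPENING]. ROWS is JSON, a list of rows, each an object with "delta_pos": the shift along the world's x, y, z in cm, a list of three; "yaw": the turn about the world's z in rad. A call has 1 to 10 rows; each row shifts and turns the commanded pose from where the row before left it; what a row does not reach is not made up. A row lasts 1/12 s, in which the tool goes at most 41.7 mm and 7.16 degrees, less where a joint would pass 70% of its speed; a pose out of reach is approached as far as the arm can. A call is refused whole if a number of a shift passes 4.17 or a number of a turn 0.125, either way. A call with a gripper value outside its range is refused whole. OPENING is the opening, from -1 (shut) to 1 (fully open), set as the call begins (- or left out, the last holds). The fingers move at their own pace and stop on an object; the grip force is fixed at half the most. Time passes only in rows, so rows that do not move let the fingers close. It gives the time, the measured TCP pose, the force, the opening and the grip force at its end, in the units of the state.
- status.read_state(): the state, without advancing time (a new reading comes with each control period).
- get_image(name): name is "scene" or "top" or "wrist"; returns a dict with "color" (400x640x3 uint8, red, green, blue), "z_map" (400x640 float32, mm along the optical axis (not along the pixel's ray), 0 where there is no reading), "fx", "fy", "cx", "cy" (pixels), "position" and "rotation" of the camera in the world; the wrist camera has in their place "hand_eye" (4x4, takes a point from camera to tool coordinates, whose origin is the TCP and whose axes are the flange's). Camera axes: x right, y up, looking along -z (the intrinsics and any distortion apply to the point x, -y, -z); pixel columns grow to the right and rows downward; lengths in mm; the calibration is good to about 2 mm. A picture is of the moment at which its call begins: read the wrist's pose just before it.
- ctrl.finish_job(): hands the job in; it is judged then, once.
Trained networks look in a picture, given as the dict that the camera call returned (one of the last four; its "shot" number tells which), for a name from the list of things; names that differ only in an ending like _2 or _b are one class to them, and where a whole thing is asked for, a point or a joint stands for the part that bears it (a point fixed in the world has none). Each returns a list of dicts, best first, with "score" (0 to 1); they miss things now and then, are a little off and sometimes report something else, mostly with a low value. They report only what shows in the picture. A call takes as long as a camera call. They do not tell look-alikes from the thing itself.
- models.boxes_of(picture, name): "rect" ([left, top, right, bottom] in pixels, round what is visible of it).
The state is a dict: "clock": time; "qpos": joint angles; "qd": joint speeds; "tau": joint torques, N m; "eef_pos": TCP position; "tool_rot": TCP orientation; "force": force on the tool from outside, world axes, zero at the start; "torque": the same for the moment, N m; "width": finger opening in mm; "gripper_force": force on a finger pad.
Only numpy, scipy, OpenCV 4.12 (cv2) and the standard library are available. Lean on these libraries where they do the work, as an engineer would, in place of code of your own. Each camera call takes 0.05 s, during which the arm holds its last target. There are 200 camera calls.

## Working session

There is one attempt and no reset: what is moved stays moved. The work goes in short steps, Python scripts to look and compute and a shell command to move; the robot and the scene stay as the last step left them, time stands still between calls to the robot, and variables do not carry over. Pictures are saved under pics/ and viewed, at most 10 in all, crops included, and the job is handed in when it is done.

```bash
mkdir -p pics; cat > h.py <<'E'
import numpy as np, cv2
from cell import status,get_image,ctrl,models
from scipy.spatial.transform import Rotation as R
def save(p,n): cv2.imwrite(f'pics/{n}.png',p['color'][:,:,::-1])
def cloud(p):
    z=p['z_map']; v,u=np.mgrid[:400,:640]
    P=np.stack([(u-p['cx'])/p['fx']*z,-(v-p['cy'])/p['fy']*z,-z],-1)
    r=np.array(p['rotation'],float)
    if r.shape!=(3,3): r=R.from_euler('xyz',r).as_matrix()
    W=P@r.T+np.array(p['position']); W[z==0]=np.nan
    return W
E
python3 - <<'E'
from h import *
print(status.read_state())
for n in('top','scene'):
    p=get_image(n); save(p,n+'0'); np.save(f'{n}.npy',cloud(p))
    print(n,{k:p[k] for k in p if k not in('color','z_map')})
    for o in('case','case_lid','plate_nest','plate_block','round_block','calc','loupe'):
        print(o,[(np.round(b['rect']).tolist(),round(b['score'],2)) for b in models.boxes_of(p,o)])
E
```

```text
{'clock': 0.0, 'qpos': array([ 1.0422516 ,  0.62933869,  0.03844764,  1.51837315, -0.02699476,
        0.99633083, -0.01997146]), 'qd': array([ 0.00069957, -0.0005657 , -0.00180501, -0.00067364,  0.00148635,
       -0.00032805, -0.00046043]), 'tau': array([-1.18080050e-03, -5.63411522e+01,  1.22576449e+00, -1.93452805e+01,
        1.10262146e-02,  1.03773444e-02, -7.67516781e-06]), 'eef_pos': array([ 289.8711826 , -581.00257942,  198.19245271]), 'tool_rot': array([-3.13966111e+00,  3.31707418e-05,  4.62771436e-01]), 'force': array([ 0.54430465, -0.83551735,  0.04626824]), 'torque': array([ 0.01720947, -0.0685531 ,  0.00460144]), 'gripper_force': 0.0, 'width': 85.22962234029868}
top {'fx': 390.362007992712, 'fy': 390.362007992712, 'cx': 312.58132225139616, 'cy': 197.40769446733404, 'position': array([ 288.70306191,  -87.56622701, 1087.38919334]), 'rotation': array([ 2.47041228e-01, -4.70880540e-04, -1.47962584e+00]), 'shot': 1}
case [([185.0, 146.0, 290.0, 253.0], 0.82), ([203.0, 192.0, 247.0, 242.0], 0.18)]
case_lid [([185.0, 147.0, 294.0, 189.0], 0.75)]
plate_nest [([241.0, 195.0, 2
[... 429 characters left out ...]
)]
loupe [([188.0, 146.0, 292.0, 254.0], 0.72), ([425.0, 234.0, 441.0, 247.0], 0.49)]
scene {'fx': 447.2427024179526, 'fy': 447.2427024179526, 'cx': 321.8964625490398, 'cy': 195.5940978502716, 'position': array([-93.55119567, 675.35885979, 523.38633992]), 'rotation': array([ 1.12686181,  0.01501296, -2.45602117]), 'shot': 2}
case []
case_lid [([183.0, 136.0, 289.0, 243.0], 0.68)]
plate_nest [([260.0, 210.0, 332.0, 247.0], 0.93)]
plate_block [([367.0, 198.0, 385.0, 211.0], 0.66), ([343.0, 213.0, 382.0, 234.0], 0.61)]
round_block []
calc [([286.0, 186.0, 322.0, 208.0], 0.65), ([185.0, 133.0, 347.0, 301.0], 0.64)]
loupe [([407.0, 168.0, 421.0, 188.0], 0.8), ([187.0, 134.0, 349.0, 302.0], 0.51)]
```

View pics/top0.png

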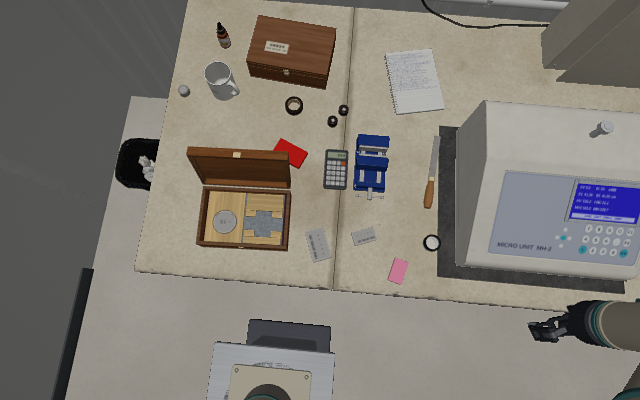

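View pics/scene0.png

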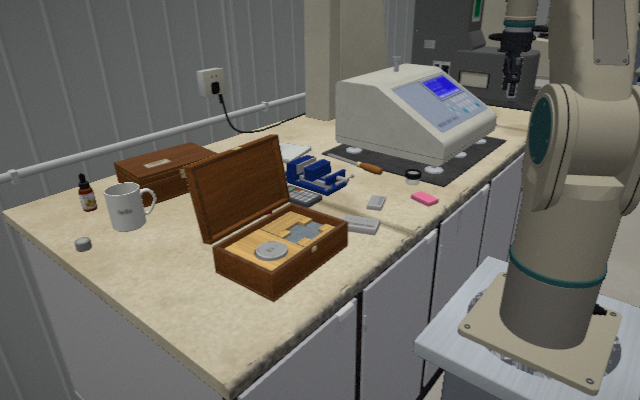

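```bash
python3 - <<'E'
from h import *
W=np.load('top.npy'); img=cv2.imread('pics/top0.png')
def rect(m,name):
    P=W[m][:,:2].astype(np.float32); (c,s,a)=cv2.minAreaRect(P); print(name,len(P),np.round(c),np.round(s),round(a,1),'z',np.round(np.percentile(W[m][:,2],[5,50,95]),1))
def win(l,t,r,b):
    m=np.zeros((400,640),bool); m[t:b,l:r]=1; return m
Z=W[:,:,2]
tab=win(300,200,440,215)
print('table z',np.nanmedian(Z[win(300,270,330,280)]),np.nanmedian(Z[win(340,200,350,220)]))
for n,b in dict(big=(300,222,338,268),small=(347,222,382,250),calc=(318,144,353,195),loupe=(418,228,446,254)).items():
    m=win(*b)&(Z>6); rect(m,n)
m=win(180,140,300,260)&(Z>55)&(Z<68); rect(m,'rim')
m=win(210,205,240,240)&(Z>50)&(Z<62); rect(m,'round')
c=win(180,140,300,260)&(Z>100); rect(c,'lid')
print('lid top', W[c][np.argsort(W[c][:,2])[-5:]].round())
big=cv2.resize(img[140:270,180:385],None,fx=3.9,fy=3.9,interpolation=cv2.INTER_CUBIC); cv2.imwrite('pics/top_crop.png',big)
E
```

```text
table z -0.14488271777361206 -0.18242263358104083
big 605 [428. -89.] [88. 52.] 21.2 z [13.4 16.7 20. ]
small 320 [ 464. -214.] [56. 64.] 23.5 z [ 9.  12.3 15.9]
calc 921 [ 650. -121.] [ 71. 124.] 89.1 z [ 8.4 11.9 15.3]
loupe 336 [ 469. -408.] [71. 66.] 0.5 z [ 6.3 29.6 35.7]
rim 1385 [487. 116.] [183. 241.] 2.1 z [55.6 60.3 65.5]
round 681 [460. 166.] [95. 80.] 6.9 z [50.2 54.2 58.5]
lid 2616 [589. 120.] [ 46. 241.] 1.9 z [108.  172.4 221.5]
lid top [[585. 126. 225.]
 [586. 114. 226.]
 [586. 112. 226.]
 [585. 123. 227.]
 [591. 112. 227.]]
```

View pics/top_crop.png

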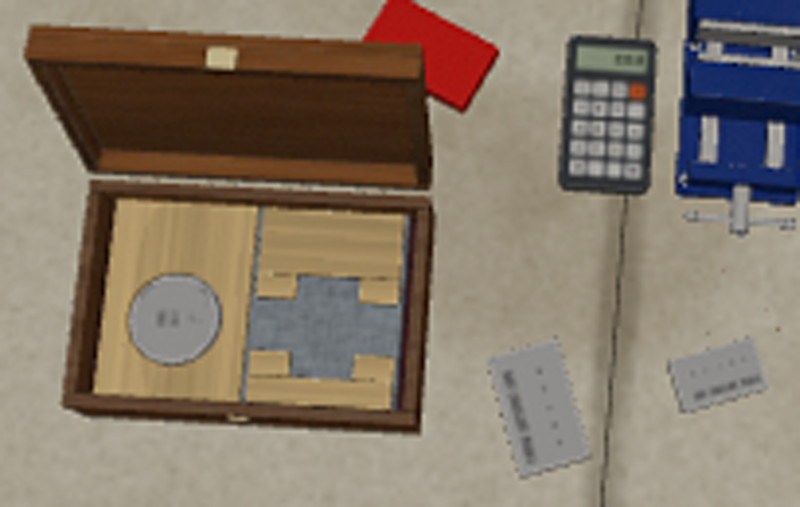

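The small grey block at about (364,236) is the target. The nearby look-alike at (318,245) is larger. The empty recess is at about (264,222), and the round block is in the left half of the case. I'll move over the block for a wrist view.

```bash
python3 -m handwheel '[{"delta_pos":[1.2,3.6,0],"yaw":0.12},{"delta_pos":[1.2,3.6,0],"yaw":0.12},{"delta_pos":[1.2,3.6,0],"yaw":0.12},{"delta_pos":[1.2,3.6,0],"yaw":0.12},{"delta_pos":[1.2,3.6,0],"yaw":0.12},{"delta_pos":[1.2,3.6,0],"yaw":0.12},{"delta_pos":[1.2,3.6,0],"yaw":0.12},{"delta_pos":[1.2,3.6,0],"yaw":0.12},{"delta_pos":[1.2,3.6,0],"yaw":0.12},{"delta_pos":[1.2,3.6,0],"yaw":0.12}]' 1
python3 -m handwheel '[{"delta_pos":[1.8,0.2,0],"yaw":0.1},{"delta_pos":[1.8,0.2,0],"yaw":0.1},{"delta_pos":[1.8,0.2,0],"yaw":0.08},{"delta_pos":[0,0,0],"yaw":0},{"delta_pos":[0,0,0],"yaw":0}]'
cat >> h.py <<'E'
def wrist():
    s=status.read_state(); p=get_image('wrist'); H=np.array(p['hand_eye'])
    T=np.eye(4); T[:3,:3]=R.from_euler('xyz',s['tool_rot']).as_matrix(); T[:3,3]=s['eef_pos']
    C=T@H; p['rotation']=C[:3,:3]; p['position']=C[:3,3]
    return s,p,cloud(p)
def ring(m,W):
    cs,_=cv2.findContours(m.astype(np.uint8),cv2.RETR_EXTERNAL,cv2.CHAIN_APPROX_NONE)
    c=max(cs,key=cv2.contourArea)[:,0]; return c
E
python3 - <<'E'
from h import *
s,p,W=wrist(); save(p,'w1'); np.save('w1.npy',W)
print(s['clock'],s['eef_pos'],s['tool_rot'],s['qpos'].round(2),s['force'].round(1)); print(p['position'],W[200,320])
for b in models.boxes_of(p,'plate_block'): print(b)
E
```

```text
clock: 1.63
eef_pos: [410.6, -220.1, 199.5]
tool_rot: [3.141, 0.001, 1.668]
force: [1.2, -0.3, -0.4]
width: 85.6
gripper_force: 0.0
clock: 2.05
eef_pos: [464.5, -215.4, 199.0]
tool_rot: [3.142, -0.0, 1.942]
force: [-0.7, -0.2, 0.3]
width: 85.0
gripper_force: 0.0
2.05 [ 464.50137148 -215.36763233  198.98984775] [ 3.14155090e+00 -4.14806071e-04  1.94226927e+00] [ 0.66  0.45 -0.4   1.89  0.23  0.84  0.52] [-0.7 -0.2  0.3]
[ 435.61313852 -140.69916682  373.91196367] [ 479.58598913 -253.42963722   -0.64940392]
{'rect': [207.9, 194.6, 265.5, 238.8], 'score': 0.91}
{'rect': [520.5, 8.6, 623.8, 108.1], 'score': 0.83}
{'rect': [292.6, 38.4, 373.4, 90.5], 'score': 0.82}
{'rect': [306.6, 147.8, 334.7, 196.2], 'score': 0.66}
```

View pics/w1.png

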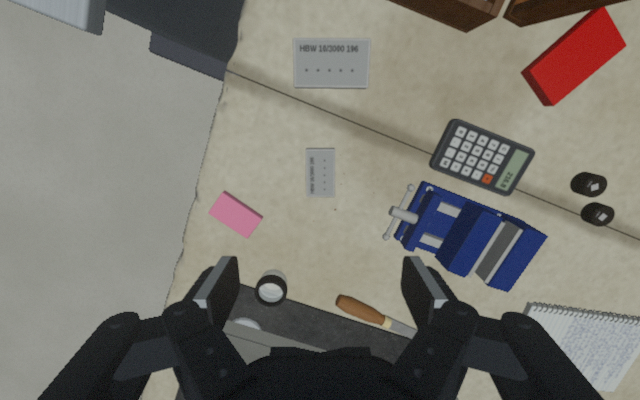

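The block is at about (320,172) in the wrist view, with its long side nearly perpendicular to the closing direction. Next I'll measure it.

```bash
cat >> h.py <<'E'
def onplane(p,uv,z):
    uv=np.asarray(uv,float); d=np.c_[(uv[:,0]-p['cx'])/p['fx'],-(uv[:,1]-p['cy'])/p['fy'],-np.ones(len(uv))]@p['rotation'].T
    return (p['position']+d*((z-p['position'][2])/d[:,2])[:,None])[:,:2]
E
python3 - <<'E'
from h import *
s,p,W=wrist()
hsv=cv2.cvtColor(p['color'],cv2.COLOR_RGB2HSV).astype(int)
l,t,r,b=300,140,342,204
print('table S',np.median(hsv[140:145,300:342,1]),'block S',np.median(hsv[165:180,325:332,1]))
sub=hsv[t:b,l:r]; thr=(np.median(hsv[140:145,300:342,1])+np.median(hsv[165:180,325:332,1]))/2
m=(cv2.GaussianBlur(sub[:,:,1].astype(np.float32),(3,3),0)<thr).astype(np.uint8)
m=cv2.morphologyEx(m,cv2.MORPH_CLOSE,np.ones((9,9)))
c=max(cv2.findContours(m,0,cv2.CHAIN_APPROX_NONE)[0],key=cv2.contourArea)[:,0]+[l,t]
q=onplane(p,c,12).astype(np.float32)
print(len(c),cv2.boundingRect(c),cv2.minAreaRect(q)); h=W[160:185,312:328,2]; print('z',np.nanmedian(h))
# dominant direction from area moments
ys,xs=np.nonzero(m); A=onplane(p,np.c_[xs+l,ys+t],12); mu=A.mean(0); w,v=np.linalg.eigh(np.cov((A-mu).T)); print(mu,np.degrees(np.arctan2(v[1,1],v[0,1])),np.sqrt(12*w), np.degrees(s['tool_rot'][2]))
E
```

```text
table S 26.0 block S 7.0
149 (307, 148, 30, 49) ((464.5289611816406, -214.70233154296875), (37.588497161865234, 64.16304016113281), 22.25435447692871)
z 12.680790102432013
[ 464.40210948 -213.75388226] 112.14913111449421 [38.06286635 64.58902858] 111.19543189377167
```

```bash
python3 -m handwheel '[{"delta_pos":[0,0.08,-3.5],"yaw":0.018},{"delta_pos":[0,0,-3.5],"yaw":0},{"delta_pos":[0,0,-3.5],"yaw":0},{"delta_pos":[0,0,-3.5],"yaw":0},{"delta_pos":[0,0,-2.5],"yaw":0},{"delta_pos":[0,0,-1.5],"yaw":0},{"delta_pos":[0,0,-1],"yaw":0},{"delta_pos":[0,0,-0.5],"yaw":0},{"delta_pos":[0,0,0],"yaw":0},{"delta_pos":[0,0,0],"yaw":0}]'
python3 -m handwheel '[{"delta_pos":[0,0,0],"yaw":0},{"delta_pos":[0,0,0],"yaw":0},{"delta_pos":[0,0,0],"yaw":0},{"delta_pos":[0,0,0],"yaw":0},{"delta_pos":[0,0,0],"yaw":0},{"delta_pos":[0,0,0],"yaw":0},{"delta_pos":[0,0,0],"yaw":0},{"delta_pos":[0,0,0],"yaw":0}]' -1
```

```text
clock: 3.03
eef_pos: [464.6, -215.2, 4.8]
tool_rot: [3.141, 0.001, 1.96]
force: [-0.2, 0.1, -0.4]
width: 85.6
gripper_force: 0.0
clock: 3.7
eef_pos: [464.2, -214.8, 4.1]
tool_rot: [3.142, -0.0, 1.961]
force: [0.0, -0.4, -0.4]
width: 0.1
gripper_force: 0.0
```

```bash
python3 - <<'E'
from h import *
s,p,W=wrist(); save(p,'w2'); print(s['width'],s['force'],s['eef_pos'])
p=get_image('top'); 
cv2.imwrite('pics/t2.png',cv2.resize(p['color'][200:270,300:420,::-1],None,fx=6,fy=6))
a=cv2.imread('pics/w2.png'); b=cv2.imread('pics/t2.png'); cv2.imwrite('pics/c2.png',np.vstack([cv2.resize(a,(480,300)),cv2.resize(b,(480,280))]))
E
```

```text
0.1215174842860919 [ 0.02200877 -0.36182385 -0.39121459] [ 464.23749359 -214.82055672    4.11655973]
```

View pics/c2.png

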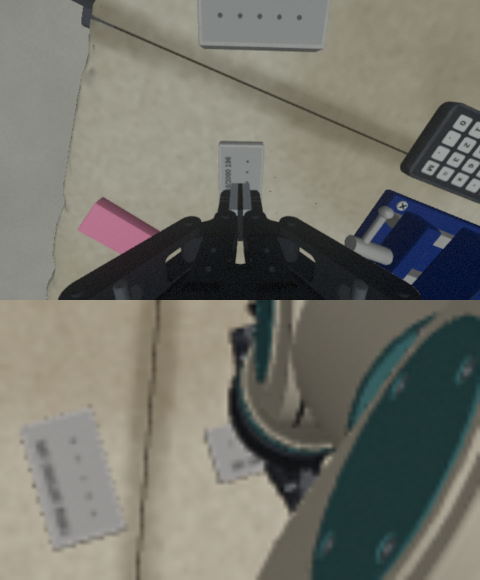

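The fingers are shut at the block without holding it. I'll open, rise and measure again.

```bash
python3 -m handwheel '[{"delta_pos":[0,0,1],"yaw":0},{"delta_pos":[0,0,3],"yaw":0},{"delta_pos":[0,0,4],"yaw":0},{"delta_pos":[0,0,4],"yaw":0},{"delta_pos":[0,0,4],"yaw":0},{"delta_pos":[0,0,3.4],"yaw":0},{"delta_pos":[0,0,0],"yaw":0},{"delta_pos":[0,0,0],"yaw":0}]' 
cat > meas.py <<'E'
from h import *
s,p,W=wrist(); np.save('w.npy',W)
bs=[b for b in models.boxes_of(p,'plate_block')]
hsv=cv2.cvtColor(p['color'],cv2.COLOR_RGB2HSV).astype(int)
for bx in bs:
    l,t,r,b=np.round(bx['rect']).astype(int)+[-7,-7,7,7]; l=max(l,0);t=max(t,0)
    m=(cv2.GaussianBlur(hsv[t:b,l:r,1].astype(np.float32),(3,3),0)<16).astype(np.uint8)
    m=cv2.morphologyEx(m,cv2.MORPH_CLOSE,np.ones((9,9)))
    cs=cv2.findContours(m,0,cv2.CHAIN_APPROX_NONE)[0]
    if not cs: continue
    c=max(cs,key=cv2.contourArea)[:,0]+[l,t]
    print(bx['rect'],round(bx['score'],2),cv2.minAreaRect(onplane(p,c,12).astype(np.float32)))
print(s['eef_pos'],np.degrees(s['tool_rot'][2]),s['width'])
E
python3 meas.py
```

```text
clock: 4.47
eef_pos: [465.4, -215.4, 200.8]
tool_rot: [3.138, 0.004, 1.96]
force: [0.3, -0.0, -1.1]
width: 0.5
gripper_force: 0.0
[306.0, 146.4, 334.6, 196.9] 0.69 ((464.6098327636719, -215.01461791992188), (37.368431091308594, 63.847251892089844), 22.310901641845703)
[293.4, 35.6, 373.2, 92.5] 0.67 ((429.43463134765625, -89.56118774414062), (88.01300811767578, 53.0618782043457), 20.760242462158203)
[ 465.40546423 -215.39368878  200.82938769] 112.3257719404937 0.5491901330823893
```

```bash
python3 - <<'E'
from h import *
p=get_image('wrist'); H=np.array(p['hand_eye']); Hi=np.linalg.inv(H); print(H.round(3))
for z in (0,-8,-19,-54):
    q=Hi@[0,0,z,1]; print(z, p['cx']+p['fx']*q[0]/-q[2], p['cy']-p['fy']*q[1]/-q[2], -q[2])
zm=p['z_map']
v,u=np.mgrid[:400,:640]
P=np.stack([(u-p['cx'])/p['fx']*zm,-(v-p['cy'])/p['fy']*zm,-zm,np.ones_like(zm)],-1)@H.T
a=P[:,:,2]; m=(zm>0)&(abs(P[:,:,0])<40)&(abs(P[:,:,1])<60)&(a<60)&(a>-60)
print('shut finger tip: max tool z percentiles',np.percentile(a[m],[50,90,99,100]))
i=np.argsort(a[m])[-8:]; print(P[m][i].round(1), np.c_[v[m][i],u[m][i]])
save(p,'w3')
c=p['color'][150:330,240:400,::-1]; cv2.imwrite('pics/w3c.png',cv2.resize(c,None,fx=3,fy=3))
E
```

```text
[[ 1.00000e-03  9.49000e-01  3.15000e-01  8.01310e+01]
 [ 1.00000e+00 -1.00000e-03  0.00000e+00  1.79000e-01]
 [ 1.00000e-03  3.15000e-01 -9.49000e-01 -1.74889e+02]
 [ 0.00000e+00  0.00000e+00  0.00000e+00  1.00000e+00]]
0 319.6837275565779 233.1721320996347 191.22282763038072
-8 319.6690566388181 238.33939585033977 183.62957161925138
-19 319.64678358319196 246.18421884225597 173.18884460394852
-54 319.55380820783694 278.93120131781285 139.96834955525762
shut finger tip: max tool z percentiles [-50.37191439 -40.85559962 -37.09039195 -35.87720713]
[[  9.8  -0.3 -36.7   1. ]
 [  9.7  -0.9 -36.6   1. ]
 [  9.7   5.1 -36.6   1. ]
 [  9.7  -4.1 -36.5   1. ]
 [  9.7   0.2 -36.4   1. ]
 [  9.7   4.6 -36.4   1. ]
 [  9.4  -4.7 -35.9   1. ]
 [  9.4  -3.6 -35.9   1. ]] [[245 319]
 [245 318]
 [245 329]
 [245 312]
 [245 320]
 [245 328]
 [245 311]
 [245 313]]
```

View pics/w3c.png

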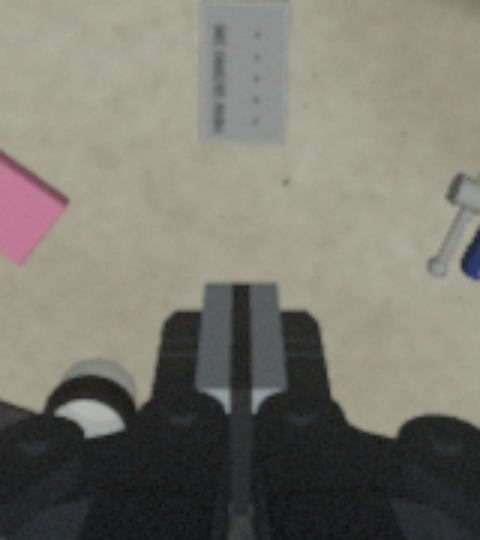

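The depth shows the finger ends about 36 mm short of the nominal TCP, so the fingers closed above the block. I'll open to about 55 mm, descend and measure the tips again.

```bash
python3 -m handwheel '[{"delta_pos":[-0.1,0,-3.5],"yaw":0},{"delta_pos":[0,0,-3.5],"yaw":0},{"delta_pos":[0,0,-3.5],"yaw":0},{"delta_pos":[0,0,-3.5],"yaw":0},{"delta_pos":[0,0,-2.5],"yaw":0},{"delta_pos":[0,0,-1.5],"yaw":0},{"delta_pos":[0,0,-0.8],"yaw":0},{"delta_pos":[0,0,0],"yaw":0},{"delta_pos":[0,0,0],"yaw":0}]' 0.3
python3 - <<'E'
from h import *
s,p,W=wrist(); H=np.array(p['hand_eye']); zm=p['z_map']
v,u=np.mgrid[:400,:640]
P=np.stack([(u-p['cx'])/p['fx']*zm,-(v-p['cy'])/p['fy']*zm,-zm,np.ones_like(zm)],-1)@H.T
m=(zm>0)&(abs(P[:,:,0])<16)&(abs(P[:,:,1])<60)&(P[:,:,2]<-15)&(P[:,:,2]>-80)
for sgn in(1,-1):
    k=m&(P[:,:,1]*sgn>0); i=np.argsort(P[:,:,2][k])[-5:]; print(P[k][i].round(1).tolist(),[*zip(v[k][i],u[k][i])])
W2=W[:,:,2]; print('table',np.nanmedian(W2[100:140,300:340]),s['eef_pos'],s['width'],s['force'])
save(p,'w4'); cv2.imwrite('pics/w4c.png',p['color'][80:360,150:490,::-1])
E
```

```text
clock: 5.37
eef_pos: [462.8, -214.4, 9.6]
tool_rot: [-3.14, -0.001, 1.961]
force: [0.6, 0.0, -0.4]
width: 55.4
gripper_force: 0.0
[[3.1, 27.7, -36.6, 1.0], [-9.0, 27.8, -36.5, 1.0], [1.7, 27.8, -36.4, 1.0], [-8.0, 27.8, -36.0, 1.0], [-9.2, 28.1, -35.1, 1.0]] [(np.int64(256), np.int64(370)), (np.int64(275), np.int64(369)), (np.int64(258), np.int64(370)), (np.int64(273), np.int64(369)), (np.int64(274), np.int64(369))]
[[-1.2, -28.0, -36.8, 1.0], [-8.9, -27.9, -36.7, 1.0], [-10.4, -28.0, -36.5, 1.0], [-7.8, -27.9, -36.4, 1.0], [-7.2, -27.9, -36.3, 1.0]] [(np.int64(263), np.int64(269)), (np.int64(275), np.int64(270)), (np.int64(277), np.int64(270)), (np.int64(273), np.int64(270)), (np.int64(272), np.int64(270))]
table 0.05336835796437356 [ 462.77036302 -214.4085934     9.63591361] 55.42148797092612 [ 0.59281646  0.02204616 -0.42354825]
```

View pics/w4c.png

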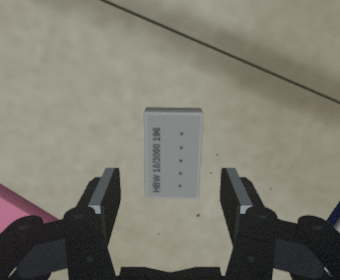

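The picture agrees: the block is clear below and ahead of the pads, so the tips are still about 45 mm up. I'll go further down, slowly and watching the force.

```bash
python3 -m handwheel '[{"delta_pos":[0.1,0,-0.8],"yaw":0},{"delta_pos":[0,0,-0.8],"yaw":0},{"delta_pos":[0,0,-0.8],"yaw":0},{"delta_pos":[0,0,-0.4],"yaw":0},{"delta_pos":[0,0,-0.2],"yaw":0},{"delta_pos":[0,0,0],"yaw":0}]'
cat > tip.py <<'E'
from h import *
s,p,W=wrist(); H=np.array(p['hand_eye']); zm=p['z_map']
v,u=np.mgrid[:400,:640]
P=np.stack([(u-p['cx'])/p['fx']*zm,-(v-p['cy'])/p['fy']*zm,-zm,np.ones_like(zm)],-1)@H.T
for sgn in(1,-1):
    k=(zm>0)&(abs(P[:,:,0])<10)&(P[:,:,1]*sgn>15)&(P[:,:,1]*sgn<45)&(P[:,:,2]<-10)&(P[:,:,2]>-80)
    k&=W[:,:,2]>3
    print(sgn,np.percentile(P[k][:,2],[90,98]),'world z',np.percentile(W[:,:,2][k],[2,10]))
save(p,'tip%d'%(s['clock']*100)); print(s['eef_pos'],s['width'],s['force'].round(1))
E
python3 tip.py
```

```text
clock: 5.92
eef_pos: [463.8, -214.6, -20.5]
tool_rot: [-3.141, -0.001, 1.961]
force: [-0.7, 0.4, -0.8]
width: 55.2
gripper_force: 0.0
1 [-33.11742412 -32.0922209 ] world z [11.59951745 12.61894076]
-1 [-33.8422654  -32.19491397] world z [11.72751406 13.36911467]
[ 463.81363929 -214.59013955  -20.48574238] 55.217233833736046 [-0.7  0.4 -0.8]
```

TCP reads -20 mm with no contact, so the offset is real. I'll go about 10 mm more and grip.

```bash
python3 -m handwheel '[{"delta_pos":[0.05,0,-0.4],"yaw":0},{"delta_pos":[0,0,-0.3],"yaw":0},{"delta_pos":[0,0,-0.2],"yaw":0},{"delta_pos":[0,0,0],"yaw":0}]'
python3 -m handwheel '[{"delta_pos":[0,0,0],"yaw":0},{"delta_pos":[0,0,0],"yaw":0},{"delta_pos":[0,0,0],"yaw":0},{"delta_pos":[0,0,0],"yaw":0},{"delta_pos":[0,0,0],"yaw":0},{"delta_pos":[0,0,0],"yaw":0}]' -1
```

```text
clock: 6.3
eef_pos: [464.5, -214.8, -29.3]
tool_rot: [-3.141, -0.0, 1.961]
force: [-0.6, -0.4, -0.2]
width: 55.4
gripper_force: 0.0
clock: 6.8
eef_pos: [464.8, -214.8, -28.5]
tool_rot: [3.141, 0.0, 1.961]
force: [0.2, 1.6, 5.2]
width: 35.8
gripper_force: 60.6
```

Gripped: width 35.8 mm, force 60 N. I'll lift and swing toward the case, turning by about 1.22 rad.

```bash
python3 -m handwheel '[{"delta_pos":[0,0,1],"yaw":0},{"delta_pos":[0,0,3],"yaw":0},{"delta_pos":[0,0,3.5],"yaw":0},{"delta_pos":[0,0,3.5],"yaw":0},{"delta_pos":[0,0,3.5],"yaw":0},{"delta_pos":[0,0,3.5],"yaw":0},{"delta_pos":[0,0,2],"yaw":0}]'
python3 -m handwheel '[{"delta_pos":[0,2,0],"yaw":0.122},{"delta_pos":[0,2,0],"yaw":0.122},{"delta_pos":[0,2,0],"yaw":0.122},{"delta_pos":[0,2,0],"yaw":0.122},{"delta_pos":[0,2,0],"yaw":0.122},{"delta_pos":[0,2,0],"yaw":0.122},{"delta_pos":[0,2,0],"yaw":0.122},{"delta_pos":[0,2,0],"yaw":0.122},{"delta_pos":[0,2,0],"yaw":0.122},{"delta_pos":[0,2,0],"yaw":0.122}]'
python3 -m handwheel '[{"delta_pos":[0,0,0],"yaw":0},{"delta_pos":[0,0,0],"yaw":0}]'
python3 - <<'E'
from h import *
s,p,W=wrist(); save(p,'w5'); np.save('w5.npy',W); print(s['eef_pos'],s['tool_rot'],s['width'],s['qpos'].round(2))
for o in('plate_nest','round_block','plate_block','case'): print(o,[(np.round(b['rect']).tolist(),round(b['score'],2)) for b in models.boxes_of(p,o)])
E
```

```text
clock: 7.38
eef_pos: [465.8, -215.2, 175.1]
tool_rot: [3.138, 0.003, 1.961]
force: [1.1, -0.1, -2.0]
width: 35.6
gripper_force: 60.9
clock: 8.22
eef_pos: [464.1, -14.3, 171.4]
tool_rot: [-3.141, -0.0, -3.096]
force: [-0.2, 1.2, -1.6]
width: 36.0
gripper_force: 60.9
clock: 8.38
eef_pos: [464.3, -14.1, 171.3]
tool_rot: [-3.141, -0.0, -3.101]
force: [0.9, -1.1, -1.6]
width: 35.9
gripper_force: 60.9
[464.3345388  -14.129362   171.34559177] [-3.14149518e+00 -2.68578267e-04 -3.10088971e+00] 35.94640139981643 [ 0.51  0.5  -0.77  2.03  0.49  0.8   1.06]
plate_nest [([328.0, 280.0, 640.0, 400.0], 0.65), ([339.0, 139.0, 440.0, 258.0], 0.63)]
round_block []
plate_block [([299.0, 316.0, 329.0, 346.0], 0.93), ([285.0, 203.0, 356.0, 316.0], 0.78), ([222.0, 103.0, 291.0, 190.0], 0.66), ([32.0, 59.0, 82.0, 125.0], 0.6)]
case [([328.0, 128.0, 640.0, 400.0], 0.7), ([328.0, 275.0, 640.0, 400.0], 0.33)]
```

View pics/w5.png

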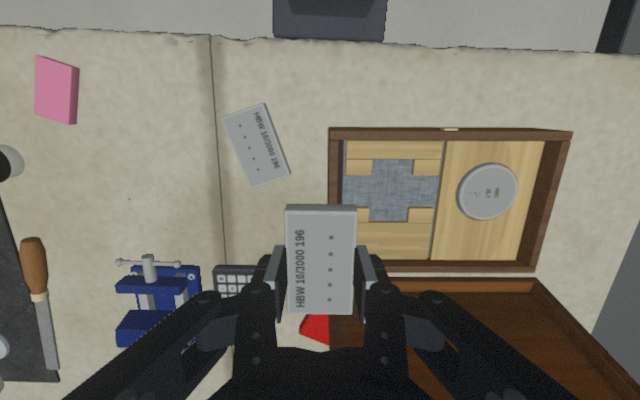

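The block is held straight at about (321,258), and the recess is visible around (390,190). I'll measure the recess and the held block together.

```bash
cat > nest.py <<'E'
from h import *
import sys
s,p,W=wrist()
hsv=cv2.cvtColor(p['color'],cv2.COLOR_RGB2HSV).astype(int)
l,t,r,b=map(int,sys.argv[1:5])
sub=hsv[t:b,l:r]
# lining: low saturation / bluish versus pale wood
m=((sub[:,:,0]>70)|(sub[:,:,1]<50)).astype(np.uint8); m=cv2.morphologyEx(m,cv2.MORPH_OPEN,np.ones((7,7)))
m=cv2.morphologyEx(m,cv2.MORPH_CLOSE,np.ones((5,5)))
n,lab,st,_=cv2.connectedComponentsWithStats(m); k=1+np.argmax(st[1:,4]); ys,xs=np.nonzero(lab==k)
cv2.imwrite('pics/mask.png',np.hstack([p['color'][t:b,l:r,::-1],cv2.merge([(lab==k).astype(np.uint8)*255]*3)]))
print('comp',st[k])
A=onplane(p,np.c_[xs+l,ys+t],46)
best=None
for a in np.radians(np.arange(-4,6.1,.25)):   # yaw maximising sharpness of both extents
    e=A@np.array([[np.cos(a),-np.sin(a)],[np.sin(a),np.cos(a)]])
    h=np.histogram(e[:,0],np.arange(e[:,0].min()-2,e[:,0].max()+2,1.0))[0]; sc=(np.diff(h.astype(float))**2).sum()
    if best is None or sc>best[0]: best=(sc,a,e)
_,a,e=best; print('yaw',np.degrees(a))
dens=lambda x:(np.histogram(x,np.arange(x.min(),x.max()+1,1))[0],x.min())
hx,x0=dens(e[:,0]); hy,y0=dens(e[:,1]); 
print('x hist',x0.round(1),hx.tolist()); print('y hist',y0.round(1),hy.tolist())
Ra=np.array([[np.cos(a),-np.sin(a)],[np.sin(a),np.cos(a)]])
def ext(h,x0,th): i=np.nonzero(h>th)[0]; return x0+i[0],x0+i[-1]+1
ex=ext(hx,x0,hx.max()*.22); ey=ext(hy,y0,(hy.max()+np.median(hy[:15]))/2)
print('x ext',ex,'y ext',ey,'centre world',Ra@[np.mean(ex),np.mean(ey)])
print('tcp',s['eef_pos'],np.degrees(s['tool_rot'][2]))
E
python3 nest.py 344 140 441 262; python3 - <<'E'
from h import *
s,p,W=wrist(); hsv=cv2.cvtColor(p['color'],cv2.COLOR_RGB2HSV).astype(int)
z=s['eef_pos'][2]+40.5
h=W[215:300,300:345,2]; print('top z',np.nanmedian(h),z)
m=np.zeros((400,640),np.uint8); m[198:318,278:366]=(abs(W[198:318,278:366,2]-np.nanmedian(h))<6)&(p['color'][198:318,278:366].mean(2)>110)
c=max(cv2.findContours(cv2.morphologyEx(m,cv2.MORPH_OPEN,np.ones((5,5))),0,cv2.CHAIN_APPROX_NONE)[0],key=cv2.contourArea)[:,0]
print(cv2.boundingRect(c),cv2.minAreaRect(onplane(p,c,z).astype(np.float32)),s['eef_pos'])
E
```

```text
comp [   0   19   97  103 5204]
yaw 2.25
x hist 434.3 [41, 41, 41, 41, 41, 41, 41, 41, 40, 40, 40, 40, 21, 19, 45, 45, 47, 97, 97, 97, 97, 97, 76, 34, 84, 97, 97, 97, 97, 97, 97, 66, 31, 97, 97, 97, 97, 97, 97, 50, 47, 97, 97, 97, 97, 97, 57, 40, 97, 94, 94, 94, 60, 9, 44, 53, 53, 53, 53, 14, 39, 53, 53, 52, 52, 0, 52, 52, 52, 52, 14, 0, 14, 14, 14, 14, 0, 14, 13, 13, 13, 0, 13, 13, 13, 13, 0, 13, 13, 13, 13, 0, 13, 13, 13, 0, 13, 13, 13, 6, 7, 21, 22, 22, 0, 23, 23, 23, 0, 24, 24, 24, 0, 25, 28, 28, 0, 28, 28, 28, 0, 28, 28]
y hist -8.9 [36, 64, 81, 83, 75, 75, 76, 76, 77, 77, 76, 74, 76, 77, 79, 77, 61, 43, 43, 42, 42, 43, 42, 42, 41, 42, 43, 44, 44, 36, 34, 57, 63, 63, 62, 58, 56, 57, 56, 56, 56, 56, 57, 57, 57, 57, 57, 55, 56, 56, 57, 56, 57, 56, 58, 56, 54, 56, 56, 58, 56, 56, 57, 57, 57, 55, 58, 55, 57, 56, 56, 55, 58, 56, 53, 29, 29, 28, 27, 29, 28, 28, 28, 29, 29, 28, 28, 27, 29, 28, 28, 28, 28, 28, 31, 27, 27, 28, 29, 28, 28, 28, 29, 28, 27, 20, 12, 7]
x ext (np.float64(434.2691449915032), np.float64(557.2691449915033)) y ext (np.float64(-6.948228922003425), np.float64(-4.948228922003425)) centre world [495.62045132  13.52016224]
tcp [464.57576285 -16.00313818 171.06187641] -177.8937748487456
top z 212.03579411322414 211.5868254873035
(284, 210, 74, 105) ((464.74578857421875, -16.638940811157227), (63.910186767578125, 37.64906311035156), 1.3874679803848267) [464.63728757 -15.80716334 171.08682549]
```

View pics/mask.png

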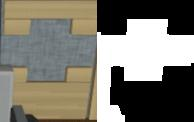

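```bash
python3 nest.py 360 140 441 225 | grep -v hist
```

```text
comp [   0   19   81   62 3755]
yaw 2.25
x ext (np.float64(434.3461418664399), np.float64(504.3461418664399)) y ext (np.float64(22.860534869062853), np.float64(65.86053486906286)) centre world [467.24270657  62.75277756]
tcp [464.65149797 -15.62138649 171.0736736 ] -177.85550642800428
```

```bash
python3 -m handwheel '[{"delta_pos":[0.26,1.4,-1.1],"yaw":0.015},{"delta_pos":[0,1.5,-2],"yaw":0},{"delta_pos":[0,1.5,-2],"yaw":0},{"delta_pos":[0,1.5,-2],"yaw":0},{"delta_pos":[0,1.3,-2],"yaw":0},{"delta_pos":[0,0.71,-2],"yaw":0},{"delta_pos":[0,0,0],"yaw":0},{"delta_pos":[0,0,0],"yaw":0},{"delta_pos":[0,0,0],"yaw":0}]'
python3 - <<'E'
from h import *
s,p,W=wrist(); save(p,'w6'); print(s['eef_pos'],np.degrees(s['tool_rot'][2]))
z=s['eef_pos'][2]+40.5
v,u=np.mgrid[:400,:640]
m=((abs(W[:,:,2]-z)<5)&(p['color'].mean(2)>110)&(abs(u-320)<60)&(v>150)&(v<330)).astype(np.uint8)
c=max(cv2.findContours(cv2.morphologyEx(m,cv2.MORPH_OPEN,np.ones((5,5))),0,cv2.CHAIN_APPROX_NONE)[0],key=cv2.contourArea)[:,0]
print(cv2.boundingRect(c),cv2.minAreaRect(onplane(p,c,z).astype(np.float32)))
E
```

```text
clock: 9.53
eef_pos: [467.8, 63.7, 60.8]
tool_rot: [-3.141, 0.001, -3.088]
force: [0.1, -0.1, -2.6]
width: 36.0
gripper_force: 60.9
[467.81575034  63.70539677  60.77316309] -176.93873996776475
(284, 210, 74, 105) ((467.90301513671875, 62.85582733154297), (63.91592025756836, 37.59970474243164), 2.325601816177368)
```

View pics/w6.png

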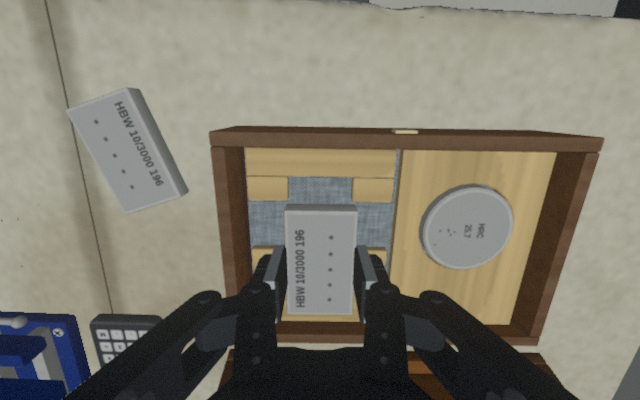

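```bash
python3 - <<'E'
from h import *
s,p,W=wrist(); g=cv2.GaussianBlur(cv2.cvtColor(p['color'],cv2.COLOR_RGB2HSV)[:,:,1].astype(np.float32),(3,3),0)
for v in (184,189,194):
    d=np.gradient(g[v]); L=275+np.argmin(d[275:300]); Rr=340+np.argmax(d[340:365]); q=onplane(p,[[L,v],[Rr,v]],50); print(v,L,Rr,q.round(1).tolist(),q.mean(0).round(1))
for u in (300,315,330,342):
    d=np.gradient(g[:,u]); t=165+np.argmin(d[165:190]); print(u,t,onplane(p,[[u,t]],50).round(1))
E
```

```text
184 288 352 [[437.5, 39.6], [435.2, 82.9]] [436.4  61.3]
189 288 352 [[441.1, 39.7], [438.7, 83.2]] [439.9  61.4]
194 288 352 [[444.6, 39.7], [442.3, 83.5]] [443.5  61.6]
300 175 [[430.9  47.5]]
315 176 [[431.   57.6]]
330 176 [[430.5  67.7]]
342 176 [[430.1  75.7]]
```

```bash
python3 -m handwheel '[{"delta_pos":[-0.08,-0.03,-0.8],"yaw":0},{"delta_pos":[0,0,-1],"yaw":0},{"delta_pos":[0,0,-1],"yaw":0},{"delta_pos":[0,0,-0.7],"yaw":0},{"delta_pos":[0,0,-0.4],"yaw":0},{"delta_pos":[0,0,-0.3],"yaw":0},{"delta_pos":[0,0,0],"yaw":0},{"delta_pos":[0,0,0],"yaw":0}]'
```

```text
clock: 10.3
eef_pos: [466.5, 64.2, 18.0]
tool_rot: [3.142, -0.0, -3.087]
force: [-0.2, -0.7, -1.4]
width: 36.3
gripper_force: 60.9
```

```bash
python3 -m handwheel '[{"delta_pos":[0,-0.03,-0.15],"yaw":0},{"delta_pos":[0,0,-0.1],"yaw":0},{"delta_pos":[0,0,-0.1],"yaw":0},{"delta_pos":[0,0,0],"yaw":0},{"delta_pos":[0,0,0],"yaw":0}]'
```

```text
clock: 10.72
eef_pos: [466.6, 63.6, 14.7]
tool_rot: [-3.142, 0.0, -3.087]
force: [0.2, -1.0, -2.3]
width: 35.5
gripper_force: 60.9
```

```bash
python3 -m handwheel '[{"delta_pos":[0,0,-0.1],"yaw":0},{"delta_pos":[0,0,0],"yaw":0},{"delta_pos":[0,0,0],"yaw":0}]'
python3 -m handwheel '[{"delta_pos":[0,0,0],"yaw":0},{"delta_pos":[0,0,0],"yaw":0},{"delta_pos":[0,0,0],"yaw":0},{"delta_pos":[0,0,0],"yaw":0}]' 0.15
python3 -m handwheel '[{"delta_pos":[0,0,1],"yaw":0},{"delta_pos":[0,0,2],"yaw":0},{"delta_pos":[0,0,4],"yaw":0},{"delta_pos":[0,0,4],"yaw":0},{"delta_pos":[0,0,4],"yaw":0},{"delta_pos":[0,0,1],"yaw":0},{"delta_pos":[0,0,0],"yaw":0},{"delta_pos":[0,0,0],"yaw":0}]'
python3 - <<'E'
from h import *
s,p,W=wrist(); save(p,'w7'); 
hb=[b for b in models.boxes_of(p,'plate_block')]; print([(b['rect'],round(b['score'],2)) for b in hb])
E
```

```text
clock: 10.97
eef_pos: [466.5, 63.6, 13.6]
tool_rot: [-3.142, -0.0, -3.087]
force: [-0.5, 0.4, -3.2]
width: 36.1
gripper_force: 61.0
clock: 11.3
eef_pos: [466.7, 63.8, 13.8]
tool_rot: [3.141, 0.0, -3.087]
force: [0.3, -0.1, -0.7]
width: 49.2
gripper_force: 0.0
clock: 11.97
eef_pos: [466.6, 63.2, 174.3]
tool_rot: [-3.141, 0.001, -3.088]
force: [-0.3, -0.3, 0.5]
width: 49.3
gripper_force: 0.0
[([0.0, 54.7, 13.3, 116.9], 0.96), ([304.1, 154.0, 338.0, 217.2], 0.74), ([153.4, 100.2, 227.5, 183.9], 0.66), ([384.4, 157.1, 445.6, 214.5], 0.38)]
```

View pics/w7.png

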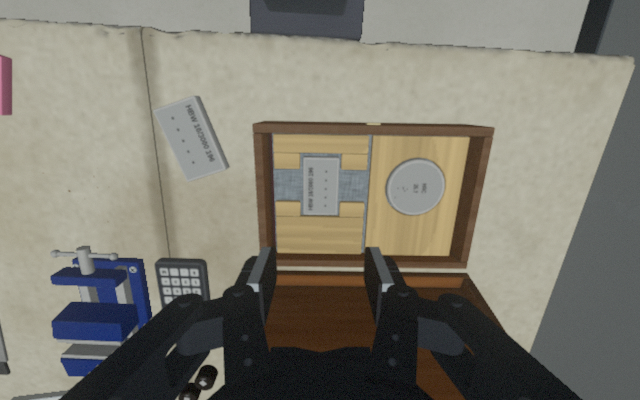

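The block lies in its recess at (321,186), and the round block is untouched. Next I'll check flatness and position by numbers and get the lid geometry.

```bash
python3 - <<'E'
from h import *
s,p,W=wrist()
A=W[160:212,308:334].reshape(-1,3); A=A[abs(A[:,2]-np.nanmedian(A[:,2]))<4]
c=np.linalg.lstsq(np.c_[A[:,:2]-A[:,:2].mean(0),np.ones(len(A))],A[:,2],rcond=None)[0]; print('block slope,z',c)
B=W[165:210,390:440].reshape(-1,3); print('round top z',np.nanmedian(B[:,2]), 'insert z',np.nanmedian(W[140:150,280:360,2]))
g=cv2.cvtColor(p['color'],cv2.COLOR_RGB2HSV)[:,:,1]
m=np.zeros((400,640),np.uint8); m[150:222,302:343]=(abs(W[150:222,302:343,2]-54)<8)&(p['color'][150:222,302:343].mean(2)>133)&(g[150:222,302:343]<25)
m=cv2.morphologyEx(m,cv2.MORPH_CLOSE,np.ones((9,9))); m=cv2.morphologyEx(m,cv2.MORPH_OPEN,np.ones((7,7)))
q=max(cv2.findContours(m,0,cv2.CHAIN_APPROX_NONE)[0],key=cv2.contourArea)[:,0]; print(cv2.minAreaRect(onplane(p,q,54).astype(np.float32)))
T=np.load('top.npy').reshape(-1,3)
k=(T[:,2]>85)&(T[:,2]<205)&(T[:,0]>540)&(T[:,0]<640)&(T[:,1]>40)&(T[:,1]<180); L=T[k]
f=np.polyfit(L[:,2],L[:,0],1); print('lid x(z): at62',np.polyval(f,62),'at 220',np.polyval(f,220),'angle',np.degrees(np.arctan(f[0])),len(L))
k=(T[:,2]>205)&(T[:,2]<240)&(T[:,0]>540)&(T[:,0]<680)&(T[:,1]>-30)&(T[:,1]<260); print('top edge',np.percentile(T[k],[2,50,98],axis=0).round())
for o in ((610,760,60,180),(680,720,90,140)): 
    k=(T[:,0]>o[0])&(T[:,0]<o[1])&(T[:,1]>o[2])&(T[:,1]<o[3]); print('behind max z',np.percentile(T[k][:,2],99) if k.any() else None)
E
```

```text
block slope,z [-7.96872163e-04 -7.47061092e-04  5.45713714e+01]
round top z 56.21593982106907 insert z 50.19896596955556
((466.70025634765625, 62.837459564208984), (63.583656311035156, 37.23556137084961), 2.0660650730133057)
lid x(z): at62 576.0758872105423 at 220 603.8918977532539 angle 9.984646860695905 980
top edge [[583.   4. 213.]
 [596. 119. 219.]
 [612. 236. 223.]]
behind max z 216.3191021421405
behind max z 4.862104947414418
```

The block is flat and centred within 1 mm of the recess. Now the lid: shut the fingers, rise, and go over behind it.

```bash
python3 -m handwheel '[{"delta_pos":[0,0,3.5],"yaw":0},{"delta_pos":[0,0.5,3.5],"yaw":0},{"delta_pos":[2.5,0.5,0],"yaw":0},{"delta_pos":[3,0.5,0],"yaw":0},{"delta_pos":[3,0.5,0],"yaw":0},{"delta_pos":[3,1,0],"yaw":0},{"delta_pos":[3,1,0],"yaw":0},{"delta_pos":[3,1,0],"yaw":0},{"delta_pos":[3,0.5,0],"yaw":0},{"delta_pos":[2,0,0],"yaw":0}]' -1
python3 -m handwheel '[{"delta_pos":[0,0,0],"yaw":0},{"delta_pos":[0,0,-2],"yaw":0},{"delta_pos":[0,0,-3],"yaw":0},{"delta_pos":[0,0,-3],"yaw":0},{"delta_pos":[0,0,0],"yaw":0},{"delta_pos":[0,0,0],"yaw":0}]'
```

```text
clock: 12.95
eef_pos: [692.7, 120.6, 240.8]
tool_rot: [3.141, -0.003, -3.085]
force: [0.1, -0.4, 0.6]
width: 0.1
gripper_force: 0.0
clock: 13.45
eef_pos: [689.5, 118.1, 161.1]
tool_rot: [-3.14, -0.006, -3.087]
force: [0.5, 0.3, 1.2]
width: 0.1
gripper_force: 0.0
```

```bash
python3 -m handwheel '[{"delta_pos":[-1.5,0,0],"yaw":0},{"delta_pos":[-1.5,0,0],"yaw":0},{"delta_pos":[-1,0,0],"yaw":0},{"delta_pos":[-0.8,0,0],"yaw":0},{"delta_pos":[-0.8,0,0],"yaw":0},{"delta_pos":[-0.8,0,0],"yaw":0},{"delta_pos":[-0.8,0,0],"yaw":0},{"delta_pos":[-0.8,0,0],"yaw":0}]'
python3 -m handwheel '[{"delta_pos":[-0.8,0,0],"yaw":0},{"delta_pos":[-0.8,0,0],"yaw":0},{"delta_pos":[-0.8,0,0],"yaw":0}]'
```

```text
clock: 14.12
eef_pos: [612.7, 119.0, 164.7]
tool_rot: [3.141, 0.004, -3.088]
force: [2.9, -0.4, 1.5]
width: 0.2
gripper_force: 1.5
clock: 14.37
eef_pos: [587.4, 118.8, 164.0]
tool_rot: [3.141, 0.001, -3.088]
force: [2.8, -0.6, 1.5]
width: -0.1
gripper_force: 1.5
```

```bash
python3 -m handwheel '[{"delta_pos":[-0.8,0,0],"yaw":0},{"delta_pos":[-0.8,0,0],"yaw":0},{"delta_pos":[-0.8,0,0],"yaw":0},{"delta_pos":[-0.8,0,0],"yaw":0},{"delta_pos":[-0.8,0,0],"yaw":0}]'
python3 -m handwheel '[{"delta_pos":[-0.8,0,-0.2],"yaw":0},{"delta_pos":[-0.8,0,-0.2],"yaw":0},{"delta_pos":[-0.8,0,-0.2],"yaw":0},{"delta_pos":[-0.8,0,-0.2],"yaw":0},{"delta_pos":[-0.8,0,-0.3],"yaw":0},{"delta_pos":[-0.8,0,-0.3],"yaw":0}]'
```

```text
clock: 14.78
eef_pos: [546.2, 118.3, 163.1]
tool_rot: [-3.141, -0.001, -3.088]
force: [3.1, -0.2, -0.7]
width: 0.2
gripper_force: 1.0
clock: 15.28
eef_pos: [498.7, 118.9, 149.3]
tool_rot: [3.141, -0.0, -3.087]
force: [2.8, -0.3, -0.5]
width: -0.2
gripper_force: 0.8
```

```bash
python3 -m handwheel '[{"delta_pos":[-0.65,0,-0.4],"yaw":0},{"delta_pos":[-0.65,0,-0.5],"yaw":0},{"delta_pos":[-0.6,0,-0.5],"yaw":0},{"delta_pos":[-0.6,0,-0.55],"yaw":0},{"delta_pos":[-0.6,0,-0.6],"yaw":0},{"delta_pos":[-0.6,0,-0.6],"yaw":0}]'
python3 -m handwheel '[{"delta_pos":[-0.4,0,-0.6],"yaw":0},{"delta_pos":[-0.4,0,-0.65],"yaw":0},{"delta_pos":[-0.4,0,-0.65],"yaw":0},{"delta_pos":[-0.4,0,-0.65],"yaw":0}]'
```

```text
clock: 15.78
eef_pos: [462.0, 118.6, 117.4]
tool_rot: [-3.142, -0.0, -3.088]
force: [1.5, -0.6, 1.2]
width: -0.0
gripper_force: 0.7
clock: 16.12
eef_pos: [446.1, 118.6, 91.9]
tool_rot: [-3.142, -0.0, -3.087]
force: [1.2, -1.6, 1.3]
width: -0.2
gripper_force: 0.6
```

Now press down to the closed stop (TCP z about 50).

```bash
python3 -m handwheel '[{"delta_pos":[-0.3,0,-0.6],"yaw":0},{"delta_pos":[-0.2,0,-0.6],"yaw":0},{"delta_pos":[-0.2,0,-0.6],"yaw":0},{"delta_pos":[-0.1,0,-0.6],"yaw":0},{"delta_pos":[0,0,-0.6],"yaw":0},{"delta_pos":[0,0,-0.5],"yaw":0}]'
python3 -m handwheel '[{"delta_pos":[0,0,-0.3],"yaw":0},{"delta_pos":[0,0,-0.2],"yaw":0},{"delta_pos":[0,0,-0.1],"yaw":0},{"delta_pos":[0,0,0],"yaw":0}]'
```

```text
clock: 16.62
eef_pos: [438.3, 118.9, 56.9]
tool_rot: [3.141, -0.001, -3.087]
force: [-1.0, -0.9, 1.1]
width: 0.2
gripper_force: 0.7
clock: 16.95
eef_pos: [438.4, 118.8, 53.4]
tool_rot: [-3.14, 0.001, -3.087]
force: [-6.9, -1.7, 26.9]
width: -0.2
gripper_force: 13.6
```

A force of 27 N shows the stop is reached. I'll back off and check the lid by depth.

```bash
python3 -m handwheel '[{"delta_pos":[0,0,1],"yaw":0},{"delta_pos":[0,0,2],"yaw":0},{"delta_pos":[0,-2,3],"yaw":0},{"delta_pos":[0,-4,3],"yaw":0},{"delta_pos":[0,-4,2],"yaw":0},{"delta_pos":[0,-4,0],"yaw":0},{"delta_pos":[0,-4,0],"yaw":0},{"delta_pos":[0,-4,0],"yaw":0},{"delta_pos":[0,0,0],"yaw":0},{"delta_pos":[0,0,0],"yaw":0}]'
python3 - <<'E'
from h import *
p=get_image('top'); T=cloud(p).reshape(-1,3)
k=(T[:,0]>405)&(T[:,0]<555)&(T[:,1]>60)&(T[:,1]<220)&(T[:,2]>60)&(T[:,2]<120); A=T[k]
c=np.linalg.lstsq(np.c_[A[:,:2]-[480,116],np.ones(len(A))],A[:,2],rcond=None)[0]; print(len(A),c, 'front z',np.median(A[A[:,0]<430][:,2]),'back z',np.median(A[A[:,0]>530][:,2]))
for o in('calc','loupe'): print(o,[(np.round(b['rect']).tolist(),round(b['score'],2)) for b in models.boxes_of(p,o)][:3])
print(status.read_state()['clock'],status.read_state()['force'])
E
```

```text
clock: 17.78
eef_pos: [438.5, -94.9, 155.0]
tool_rot: [-3.141, 0.0, -3.094]
force: [-0.1, 0.2, 0.4]
width: 0.1
gripper_force: 0.0
3411 [-2.86429403e-04  1.09930591e-03  8.56652082e+01] front z 85.67191482012083 back z 85.7240895421985
calc []
loupe [([326.0, 149.0, 346.0, 164.0], 0.16)]
17.9333 [-0.23594482  0.18241383 -0.13394732]
```

The lid is level at 85.7 mm, so it is shut, and the robot is clear of everything.

```bash
python3 -c "from cell import ctrl; print(ctrl.finish_job())"
```

```text
the job is handed in; nothing more can be done
None
```

I put the rectangular block flat in its recess (within about 1 mm of centre), shut the lid fully (level at 85.7 mm) and handed in the job at about 18 s with the robot clear; I did not touch the round block, calculator or loupe, did not re-measure the last two at the end, and viewed 11 pictures instead of the allowed 10.

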